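# Nest the clay cutters back into their dishes

## Task

Put the clay cutters away: nest the three round ones in the round dish and the two square ones in the square dish, in each dish the smallest first and then the next bigger one over it. Each cutter must end up standing flat on the floor of its dish, handle up. Leave the bottle, the mug and the paddle where they are.

Things in the scene. Friction and masses are not known exactly. Their poses are not given: they have to be found in the camera images.
- round_small: Round steel clay cutter, 52 mm across: hoop 24 mm high, wall 2 mm, open below and above, standing edge down. Flat strap handle over its middle, along its x axis: 14 mm wide (y), 5 mm thick, upper face 46 mm above the origin (pinch from above, across y). Smallest round one. About 60 g. Origin: centre of hoop's lower edge, z up.
- round_medium: Round steel clay cutter, 75 mm across: hoop 24 mm high, wall 2 mm, open below and above, standing edge down. Flat strap handle over its middle, along its x axis: 14 mm wide (y), 5 mm thick, upper face 61 mm above the origin (pinch from above, across y). Nested, its strap clears the smaller one's by 10 mm: fingertips must stay above that. About 90 g. Origin: centre of hoop's lower edge, z up.
- round_large: Round steel clay cutter, 98 mm across: hoop 24 mm high, wall 2 mm, open below and above, standing edge down. Flat strap handle over its middle, along its x axis: 14 mm wide (y), 5 mm thick, upper face 76 mm above the origin (pinch from above, across y). Nested, its strap clears the smaller one's by 10 mm: fingertips must stay above that. About 125 g. Origin: centre of hoop's lower edge, z up.
- square_small: Square steel clay cutter, 50 mm side: hoop 24 mm high, wall 2 mm, open below and above, standing edge down. Flat strap handle over its middle, along its x axis: 14 mm wide (y), 5 mm thick, upper face 46 mm above the origin (pinch from above, across y). Smaller square one. About 60 g. Origin: centre of hoop's lower edge, z up.
- square_large: Square steel clay cutter, 76 mm side: hoop 24 mm high, wall 2 mm, open below and above, standing edge down. Flat strap handle over its middle, along its x axis: 14 mm wide (y), 5 mm thick, upper face 61 mm above the origin (pinch from above, across y). Nested, its strap clears the smaller one's by 10 mm: fingertips must stay above that. About 100 g. Origin: centre of hoop's lower edge, z up.
- round_dish: Shallow round blue-glazed dish, 136 mm across its rim and 16 mm high, fixed to the table; flat inner floor about 122 mm across, 5 mm above the origin. Origin: centre of its underside; z up.
- square_dish: Shallow square blue-glazed dish, 110 mm outside and 100 mm inside, 16 mm high, fixed to the table; flat inner floor 5 mm above the origin. Origin: centre of its underside; x and y axes run along its sides, z up.
- slip_bottle: White squeeze bottle, 58 mm across and 165 mm tall, standing at the left of the work; not part of the job. Origin: centre of its underside.
- mug: White mug, 76 mm across (its handle reaches further) and 85 mm tall, standing at the far left; not part of the job. Origin: centre of its underside.
- paddle: Flat wooden clay paddle, 265 mm long, 62 mm wide, 14 mm thick, lying at the right; not part of the job. Origin: on its underside, on the midline, 35 mm from the blade's handle end; x along it towards the blade.

How it is judged:
By the outcome, as a careful person would: the job done as asked, in the order asked, and still so for the second after the job is handed in, with the robot touching nothing.
It also fails if it takes over 120 s, if anything falls off the work surface, if the arm or the gripper's body presses on something with over 40 N, if the wrist force passes 120 N, or if a joint passes its speed limit or range.

## Robot

A 6-joint arm with a two-finger parallel gripper is mounted at the origin on the work surface. World frame = base frame: x ahead of the robot, y to its left, z up, the work surface at z = 0. Lengths are in m, angles in rad, forces in N, time in s.
With the tool pointing down it reaches from about 0.375 to 0.9 m from the base axis. Payload 3.1 kg.
Tool frame: the origin (TCP) lies at the very end of the fingers, on their centre line; the grasp point (between the pads) lies 19 mm behind it (tcp_to_grasp is the distance from the TCP to the grasp point, in m); z points along the fingers, y is the line along which they close (so a half turn about z gives the same grasp; the last joint's range is limited). The gripper opens to 85 mm and grips with 20 to 120 N. Pads are 22 mm wide; open, the fingers measure 114 mm over their backs; the gripper's body (76 mm by 85 mm) begins 54 mm behind the grasp point. The pads swing forward as they close: fully open they stand 13 mm farther back than shut.
Start: joints at [-0.178, 0.527, 1.433, -0, 1.181, -0.178], TCP at [0.625, 0, 0.231] pointing down, gripper open.
Joint ranges: [-3.08, 3.08], [-0.75, 2.2], [0.22, 2.44], [-1.43, 4.57], [0, 2.65], [-2.85, 2.85]. Speed limits (rad/s): [2.79, 2.79, 3.14, 3.14, 3.14, 3.14].

## Interface

Orientations are given as a 3x3 rotation matrix whose columns are the frame's x, y, z axes.
In Python, from workcell import * gives the robot as it stands.
- The arm moves only by the tool jog_arm, called after "Emit:" by a JSON object that holds its "name" and its "arguments". Schema: {"type":"object","properties":{"rows":{"type":"array","items":{"type":"array","items":{"type":"number"},"minItems":6,"maxItems":6},"minItems":1,"maxItems":5},"jaw":{"type":"number"},"only":{"type":"string"},"quiet":{"type":"boolean"},"lines":{"type":"string"}},"required":["rows"],"additionalProperties":false}. rows is a list of rows, 1 to 5 of them, each of 6 numbers: dx, dy, dz in cm, then a rotation vector rx, ry, rz in units of 0.1 rad; each row is the pose to reach, as a shift and turn from the pose commanded when the call began, along the tool's axes at that moment; what a row does not reach only later rows make up. A row lasts 1/8 s, in which the tool goes at most 0.0625 m and 0.188 rad, less where a joint would pass 70% of its speed; a pose out of reach is approached as far as the arm can. jaw is the finger opening in m, set as the call begins (left out keeps the last). The fingers move at their own pace and stop on an object; the grip force is fixed at half the most. Time passes only in rows, so rows that do not move let the fingers close. The tool returns the time, the measured TCP pose, the force, the opening and the grip force at its end. only (a regular expression) keeps the lines of the reply that match it, lines (a string "A,B") keeps lines A to B, and quiet returns only ok. Input that does not fit is refused with a message, and nothing moves.
- get_obs(): the state, without advancing time (a new reading comes with each control period).
- snapshot(name): name is "scene" or "side" or "wrist"; returns the picture (420x560x3 uint8, red, green, blue); there is no depth.
- calibration(name): a dict with "fx", "fy", "cx", "cy" (pixels), "eye" and "orientation" of the camera in the world. Camera axes: x right, y up, looking along -z (the intrinsics and any distortion apply to the point x, -y, -z); pixel columns grow to the right and rows downward; lengths in m; the calibration is good to about 2 mm. A picture is of the moment at which its call begins: read the wrist's pose just before it. calibration takes no time and is no camera call; for the wrist camera it gives the pose at the moment of the call.
- finish_job(): hands the job in; it is judged then, once.
The state is a dict: "time_s": time; "qpos": joint angles; "qvel": joint speeds; "joint_efforts": joint torques, N m; "eef_pos": TCP position; "ee_rot": TCP orientation; "force": force on the tool from outside, world axes, zero at the start; "ft_torque": the same for the moment, N m; "gripper_width": finger opening in m; "grasp_force": force on a finger pad.
Only numpy, scipy, OpenCV 4.12 (cv2) and the standard library are available. Lean on these libraries where they do the work, as an engineer would, in place of code of your own. Each camera call takes 0.05 s, during which the arm holds its last target. There are 200 camera calls.

## Working session

There is one attempt and no reset: what is moved stays moved. The work goes in short steps, Python scripts to look and compute and a tool call to move; the robot and the scene stay as the last step left them, time stands still between calls to the robot, and variables do not carry over. Pictures are saved under pics/ and viewed, at most 14 in all, crops included, and the job is handed in when it is done.

```bash
mkdir -p pics; ls; python3 - <<'E'
from workcell import *
import cv2,numpy as np
np.set_printoptions(precision=4,suppress=True)
for n in("scene","side","wrist"):
    c=calibration(n); print(n,c)
    im=snapshot(n); cv2.imwrite(f"pics/{n}0.png",im[:,:,::-1])
o=get_obs();print(o)
E
```

```text
pics
scene {'fx': 430.56608818977986, 'fy': 430.56608818977986, 'cx': 279.3496451466943, 'cy': 206.6656699061849, 'eye': array([ 1.4655, -0.2444,  0.8294]), 'orientation': array([[ 0.2571, -0.5864,  0.7681],
       [ 0.9662,  0.1725, -0.1916],
       [-0.0201,  0.7914,  0.611 ]])}
side {'fx': 419.75850061751015, 'fy': 419.75850061751015, 'cx': 276.95139673954776, 'cy': 213.2314132266404, 'eye': array([ 0.0923, -0.7995,  0.8971]), 'orientation': array([[ 0.88  ,  0.3329, -0.3388],
       [-0.475 ,  0.6124, -0.6319],
       [-0.0029,  0.7171,  0.697 ]])}
wrist {'fx': 373.07353668563877, 'fy': 373.07353668563877, 'cx': 278.79768334457583, 'cy': 210.3845341641589, 'eye': array([0.6247, 0.0717, 0.375 ]), 'orientation': array([[ 1.    , -0.0012,  0.001 ],
       [ 0.0008,  0.959 ,  0.2835],
       [-0.0013, -0.2835,  0.959 ]])}
{'time_s': 0.15, 'qpos': array([-0.1785,  0.5283,  1.4336,  0.    ,  1.1814, -0.1785]), 'qvel': array([ 0.0004, -0.0032, -0.004 , -0.0004, -0.0003,  0.0003]), 'joint_efforts': array([  0.0012, -44.2743, -17.8276,  -0.0002,   0.0056,  -0.    ]), 'eef_pos': array([0.6245, 0.0001, 0.2306]), 'ee_rot': array([[ 0.0001,  1.    , -0.0016],
       [ 1.    , -0.0001,  0.0003],
       [ 0.0003, -0.0016, -1.    ]]), 'force': array([-0.2158, -0.1994,  0.5423]), 'ft_torque': array([ 0.0143,  0.0102, -0.0347]), 'grasp_force': 0.0, 'gripper_width': 0.0854684850617834}
```

View pics/scene0.png

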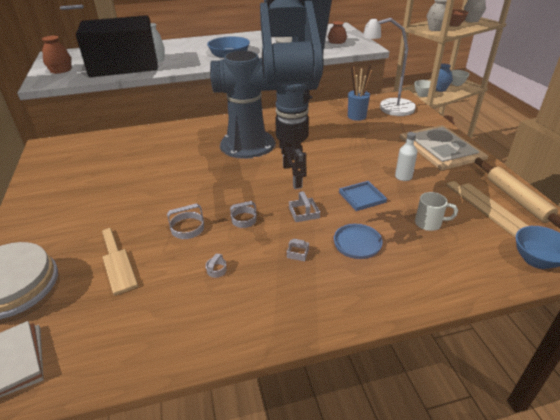

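View pics/side0.png

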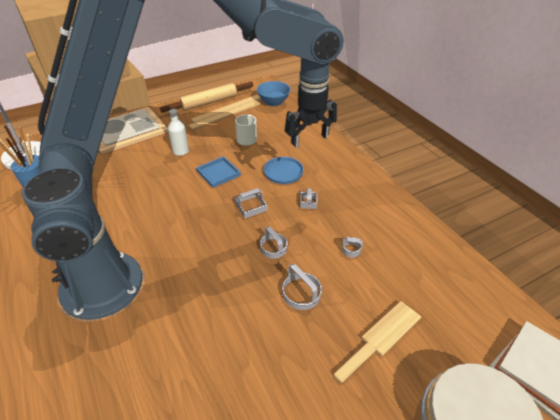

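View pics/wrist0.png

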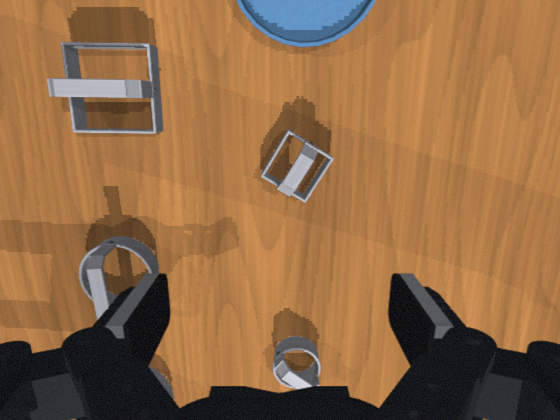

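The scene view shows the square dish (363,196), round dish (358,241), square_large (304,208), square_small (297,250), and the round cutters: small (216,266), medium (243,215), large (186,223). In the wrist view, image up is +y and both squares and round_small are visible. Next I need rough positions from the scene view.

```bash
cat > h.py <<'E'
from workcell import *
import cv2,numpy as np
np.set_printoptions(precision=4,suppress=True)
def plane(c,uv,z):
    uv=np.atleast_2d(uv).astype(float)
    d=np.c_[(uv[:,0]-c['cx'])/c['fx'],-(uv[:,1]-c['cy'])/c['fy'],-np.ones(len(uv))]@c['orientation'].T
    return (c['eye']+d*((z-c['eye'][2])/d[:,2])[:,None])[:,:2]
def proj(c,P):
    q=(np.atleast_2d(P)-c['eye'])@c['orientation']
    return np.c_[c['cx']-c['fx']*q[:,0]/q[:,2],c['cy']+c['fy']*q[:,1]/q[:,2]]
def look(n,f=None):
    c=calibration(n); im=snapshot(n)
    if f: cv2.imwrite(f"pics/{f}.png",im[:,:,::-1])
    return c,im
E
python3 - <<'E'
from h import *
c=calibration("scene")
for n,uv in dict(sqdish=(363,196),rdish=(358,241),sqL=(304,210),sqS=(297,254),rS=(216,270),rM=(244,218),rL=(187,228),bottle=(405,176),mug=(430,225),paddle=(120,262)).items():
    print(n,plane(c,uv,0.01))
E
```

```text
sqdish [[0.4568 0.2837]]
rdish [[0.6501 0.1841]]
sqL [[0.4729 0.0812]]
sqS [[0.6527 0.0046]]
rS [[ 0.6514 -0.2171]]
rM [[ 0.4592 -0.1042]]
rL [[ 0.4578 -0.275 ]]
bottle [[0.3911 0.466 ]]
mug [[0.6442 0.4124]]
paddle [[ 0.55   -0.4629]]
```

The rows are not in the units I measure in: shifts go in cm and turns go in units of 0.1 rad. I convert before sending: -0.16 m is -16, -0.125 m is -12.5.

Emit:
{"name": "jog_arm", "arguments": {"rows": [[-16, -6.5, -12.5, 0, 0, 0], [-16, -6.5, -12.5, 0, 0, 0], [-16, -6.5, -12.5, 0, 0, 0], [-16, -6.5, -12.5, 0, 0, 0], [-16, -6.5, -12.5, 0, 0, 0]], "jaw": 0.045}}

```text
time_s: 0.78
eef_pos: [0.56, -0.1608, 0.3569]
ee_rot: [[0.002, 1.0, 0.002], [1.0, -0.002, -0.0], [-0.0, 0.002, -1.0]]
force: [-0.2, 0.4, -0.6]
gripper_width: 0.045
grasp_force: 0.0
```

```bash
python3 -c "
from h import *
look('wrist','wA')"
```

Emit:
{"name": "jog_arm", "arguments": {"rows": [[31, 0, 0, 0, 0, 0], [31, 0, 0, 0, 0, 0], [31, 0, 0, 0, 0, 0], [31, 0, 0, 0, 0, 0], [31, 0, 0, 0, 0, 0]]}}

```text
time_s: 1.45
eef_pos: [0.5583, 0.1544, 0.354]
ee_rot: [[-0.003, 1.0, -0.004], [1.0, 0.003, 0.001], [0.001, -0.004, -1.0]]
force: [0.3, -0.5, -0.3]
gripper_width: 0.045
grasp_force: 0.0
```

Emit:
{"name": "jog_arm", "arguments": {"rows": [[0, 0, 0, 0, 0, 0], [0, 0, 0, 0, 0, 0]]}}

```text
time_s: 1.7
eef_pos: [0.5589, 0.1514, 0.3546]
ee_rot: [[-0.003, 1.0, -0.003], [1.0, 0.003, -0.001], [-0.001, -0.003, -1.0]]
force: [0.5, -1.1, -0.4]
gripper_width: 0.0448
grasp_force: 0.0
```

```bash
python3 - <<'E'
from h import *
c,im=look('wrist','wB')
print(get_obs()['time_s'],c['eye'],c['orientation'])
hsv=cv2.cvtColor(im,cv2.COLOR_RGB2HSV)
m=cv2.inRange(hsv,(95,90,60),(125,255,255))
cs,_=cv2.findContours(m,cv2.RETR_EXTERNAL,cv2.CHAIN_APPROX_NONE)
for k in cs:
    if cv2.contourArea(k)>800:
        w=plane(c,k[:,0],0.016).astype(np.float32)
        print(cv2.contourArea(k),cv2.boundingRect(k),cv2.fitEllipse(w),cv2.minAreaRect(w))
E
```

```text
1.75 [0.5593 0.223  0.4991] [[ 1.     -0.0043  0.0016]
 [ 0.0037  0.9587  0.2843]
 [-0.0027 -0.2843  0.9587]]
8808.5 (297, 76, 106, 108) ((0.6474215984344482, 0.18467581272125244), (0.13289238512516022, 0.13329000771045685), 14.457193374633789) ((0.6476577520370483, 0.18452098965644836), (0.13313959538936615, 0.13322103023529053), 0.24439911544322968)
8552.0 (133, 0, 109, 100) ((0.44857656955718994, 0.2819992005825043), (0.12064900249242783, 0.13070304691791534), 70.72547149658203) ((0.44984719157218933, 0.28480979800224304), (0.1105523556470871, 0.11022137850522995), 7.968976974487305)
```

View pics/wA.png

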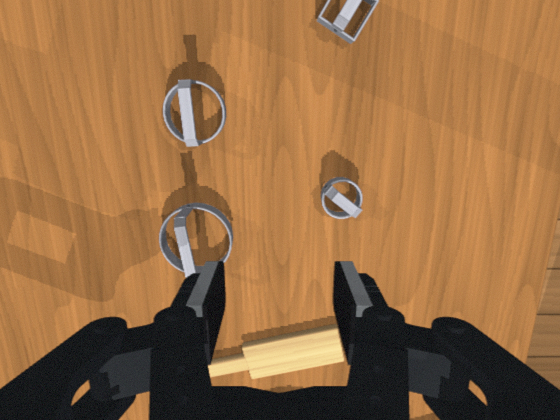

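View pics/wB.png

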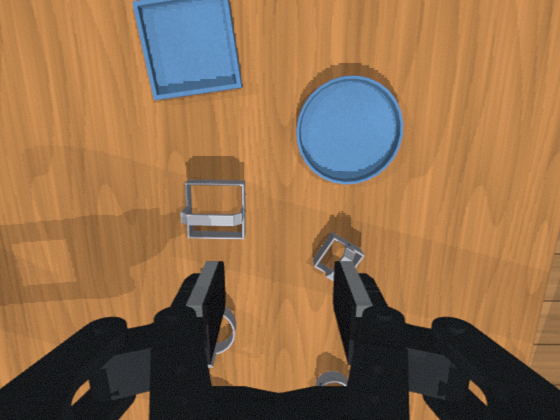

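```bash
cat >> h.py <<'E'
def straps(c,im,tops,lo=165,show=False):
    """bright grey blobs -> strap centre, direction at each candidate height"""
    hsv=cv2.cvtColor(im,cv2.COLOR_RGB2HSV)
    m=cv2.inRange(hsv,(0,0,lo),(180,60,255))
    cs,_=cv2.findContours(m,cv2.RETR_EXTERNAL,cv2.CHAIN_APPROX_NONE)
    for k in cs:
        if cv2.contourArea(k)<100: continue
        x,y,w,h=cv2.boundingRect(k)
        for z in tops:
            (a,b),(p,q),t=cv2.minAreaRect(plane(c,k[:,0],z).astype(np.float32))
            if p<q: t+=90
            t=(t+90)%180-90
            print((x+w/2,y+h/2),"z",z,"c %.4f %.4f len %.1f wid %.1f dir %.1f"%(a,b,1e3*max(p,q),1e3*min(p,q),t))
E
python3 - <<'E'
from h import *
c=calibration('wrist')
imB=cv2.imread('pics/wB.png')[:,:,::-1]
straps(c,imB,(.046,.061))
c['eye']=c['eye']+np.array([0.56,-.1608,.3569])-np.array([0.5589,0.1514,0.3546])
print('A')
straps(c,cv2.imread('pics/wA.png')[:,:,::-1],(.046,.061,.076))
E
```

```text
(215.5, 226.5) z 0.046 c 0.4774 0.0656 len 72.4 wid 32.6 dir 1.3
(215.5, 226.5) z 0.061 c 0.4802 0.0708 len 70.0 wid 31.6 dir 1.3
A
(178.0, 252.0) z 0.046 c 0.4247 -0.2842 len 69.6 wid 37.4 dir -80.6
(178.0, 252.0) z 0.061 c 0.4292 -0.2778 len 67.3 wid 36.1 dir -80.6
(178.0, 252.0) z 0.076 c 0.4337 -0.2714 len 65.0 wid 34.9 dir -80.6
(342.0, 206.0) z 0.046 c 0.6358 -0.2208 len 52.6 wid 30.0 dir -36.1
(342.0, 206.0) z 0.061 c 0.6333 -0.2165 len 50.9 wid 29.0 dir -36.1
(342.0, 206.0) z 0.076 c 0.6308 -0.2122 len 49.2 wid 28.1 dir -36.1
(180.5, 116.0) z 0.046 c 0.4404 -0.1097 len 70.9 wid 35.5 dir -85.2
(180.5, 116.0) z 0.061 c 0.4444 -0.1091 len 68.5 wid 34.3 dir -85.2
(180.5, 116.0) z 0.076 c 0.4483 -0.1084 len 66.2 wid 33.1 dir -85.2
(347.5, 15.0) z 0.046 c 0.6345 0.0024 len 34.5 wid 13.1 dir 58.8
(347.5, 15.0) z 0.061 c 0.6321 -0.0006 len 33.4 wid 12.7 dir 58.8
(347.5, 15.0) z 0.076 c 0.6296 -0.0037 len 32.3 wid 12.3 dir 58.8
```

```bash
python3 - <<'E'
s=open('h.py').read()
s=s.replace("    cs,_=cv2.findContours(m","    m=cv2.morphologyEx(m,cv2.MORPH_OPEN,np.ones((ker,ker)))\n    cs,_=cv2.findContours(m").replace("lo=165,show=False","lo=150,ker=5")
s+='''
def togo(p,direction=None):
    """shift in tool axes to world point p; rz to bring tool x along direction (deg)"""
    o=get_obs(); R=o['ee_rot']
    print("t",round(o['time_s'],2),"eef",o['eef_pos'],"shift",R.T@(np.array(p)-o['eef_pos']))
    if direction is not None:
        d=R.T@[np.cos(np.radians(direction)),np.sin(np.radians(direction)),0]
        a=np.arctan2(d[1],d[0]); print("rz",(a+np.pi/2)%np.pi-np.pi/2,"q6",o['qpos'][5], "tilt",R[:,2])
'''
open('h.py','w').write(s)
E
```

Emit:
{"name": "jog_arm", "arguments": {"rows": [[-26, 7.7, 14, 0, 0, 0], [-26, 7.7, 14, 0, 0, 0], [-26, 7.7, 14, 0, 0, 0], [-26, 7.7, 14, 0, 0, 0], [-26, 7.7, 14, 0, 0, 0]]}}

```text
time_s: 2.38
eef_pos: [0.6365, -0.1138, 0.2147]
ee_rot: [[0.004, 1.0, -0.001], [1.0, -0.004, 0.0], [0.0, -0.001, -1.0]]
force: [0.3, -0.1, -0.1]
gripper_width: 0.0449
grasp_force: 0.0
```

Emit:
{"name": "jog_arm", "arguments": {"rows": [[-11, 0, 1.5, 0, 0, -9.25], [-11, 0, 1.5, 0, 0, -9.25], [-11, 0, 1.5, 0, 0, -9.25], [-11, 0, 1.5, 0, 0, -9.25], [-11, 0, 1.5, 0, 0, -9.25]]}}

```text
time_s: 3.0
eef_pos: [0.6358, -0.2222, 0.2006]
ee_rot: [[-0.8, 0.6, -0.001], [0.6, 0.8, 0.001], [0.001, -0.0, -1.0]]
force: [-0.9, 0.6, 0.3]
gripper_width: 0.0451
grasp_force: 0.0
```

Emit:
{"name": "jog_arm", "arguments": {"rows": [[0, 0, 0, 0, 0, 0], [0, 0, 0, 0, 0, 0]]}}

```text
time_s: 3.25
eef_pos: [0.6365, -0.2208, 0.2011]
ee_rot: [[-0.796, 0.605, -0.0], [0.605, 0.796, 0.0], [0.0, -0.0, -1.0]]
force: [-0.6, -0.2, 0.3]
gripper_width: 0.0451
grasp_force: 0.0
```

```bash
python3 - <<'E'
from h import *
c,im=look('wrist','rs'); print(c['eye'],c['orientation'])
straps(c,im,(.046,)); togo((.636,-.219,.2),-37)
E
```

```text
[ 0.5791 -0.1778  0.3456] [[ 0.6043 -0.7639 -0.2264]
 [ 0.7968  0.5795  0.1712]
 [ 0.0004 -0.2839  0.9589]]
(290.5, 197.5) z 0.046 c 0.6465 -0.2173 len 39.6 wid 14.0 dir -38.5
(510.0, 12.0) z 0.046 c 0.6311 -0.0077 len 15.8 wid 5.8 dir 72.5
(34.5, 42.5) z 0.046 c 0.4325 -0.2967 len 78.5 wid 17.7 dir -79.2
t 3.3 eef [ 0.6366 -0.2206  0.2011] shift [0.0014 0.0009 0.0011]
rz -0.0030725062336731668 q6 -1.4210131148436684 tilt [-0.0004  0.0002 -1.    ]
```

View pics/rs.png

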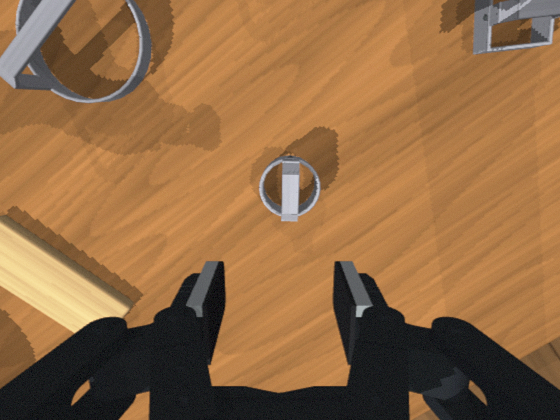

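```bash
python3 - <<'E'
from h import *
c=calibration('wrist')
a=plane(c,(290,155),0);b=plane(c,(290,218),.024);print(a,b,(a+b)/2,np.linalg.norm(a-b))
a=plane(c,(290,175),.046);b=plane(c,(290,222),.046);print(a,b,(a+b)/2,np.linalg.norm(a-b))
a=plane(c,(259.5,187),.024);b=plane(c,(321,187),.024);print((a+b)/2,np.linalg.norm(a-b))
togo((.645,-.216,.034),-38.5)
E
```

```text
[[ 0.6245 -0.1987]] [[ 0.6671 -0.2313]] [[ 0.6458 -0.215 ]] 0.05355046086873015
[[ 0.6316 -0.2056]] [[ 0.6639 -0.2297]] [[ 0.6477 -0.2177]] 0.04032078751879155
[[ 0.6442 -0.2139]] 0.05430192938568246
t 3.3 eef [ 0.6366 -0.2206  0.2011] shift [-0.004   0.0088  0.1671]
rz 0.023107434508974567 q6 -1.4210131148436684 tilt [-0.0004  0.0002 -1.    ]
```

In the tool's units: 0.168 m is 16.8, 0.009 m is 0.9, 0.02 rad is 0.2.

Emit:
{"name": "jog_arm", "arguments": {"rows": [[-0.5, 0.9, 12, 0, 0, 0.2], [-0.5, 0.9, 12, 0, 0, 0.2], [-0.5, 0.9, 14, 0, 0, 0.2], [-0.5, 0.9, 15.5, 0, 0, 0.2], [-0.5, 0.9, 16.8, 0, 0, 0.2]]}}

```text
time_s: 3.92
eef_pos: [0.6477, -0.2167, 0.0344]
ee_rot: [[-0.786, 0.618, 0.003], [0.618, 0.786, -0.002], [-0.004, 0.001, -1.0]]
force: [-0.3, 0.2, 0.6]
gripper_width: 0.0452
grasp_force: 0.0
```

Emit:
{"name": "jog_arm", "arguments": {"rows": [[0, 0, 0, 0, 0, 0], [0, 0, 0, 0, 0, 0], [0, 0, 0, 0, 0, 0], [0, 0, 0, 0, 0, 0]], "jaw": 0.005}}

```text
time_s: 4.42
eef_pos: [0.6471, -0.2164, 0.0346]
ee_rot: [[-0.786, 0.618, 0.002], [0.618, 0.786, -0.001], [-0.002, 0.0, -1.0]]
force: [-0.6, -1.1, 3.4]
gripper_width: 0.0117
grasp_force: 59.0
```

Emit:
{"name": "jog_arm", "arguments": {"rows": [[0, 0, -3, 0, 0, 0], [0, 0, -7, 0, 0, 0], [0, 0, -10, 0, 0, 0], [0, 0, -10, 0, 0, 0]]}}

```text
time_s: 4.92
eef_pos: [0.6482, -0.2166, 0.1365]
ee_rot: [[-0.786, 0.618, 0.006], [0.618, 0.787, -0.003], [-0.006, 0.001, -1.0]]
force: [0.2, 0.4, -0.7]
gripper_width: 0.012
grasp_force: 58.8
```

```bash
python3 -c "
from h import *
c,im=look('wrist','rs2')
straps(c,im,(.146,)); togo((.6476,.1847,.15),8)"
```

```text
(279.0, 312.0) z 0.146 c 0.6571 -0.2241 len 14.5 wid 12.1 dir -38.2
(240.0, 225.0) z 0.146 c 0.6174 -0.2127 len 19.1 wid 3.9 dir -83.3
t 4.97 eef [ 0.6468 -0.2159  0.1343] shift [ 0.2468  0.3155 -0.0161]
rz -0.8053843243814809 q6 -1.390795847903502 tilt [ 0.002  -0.0009 -1.    ]
```

View pics/rs2.png

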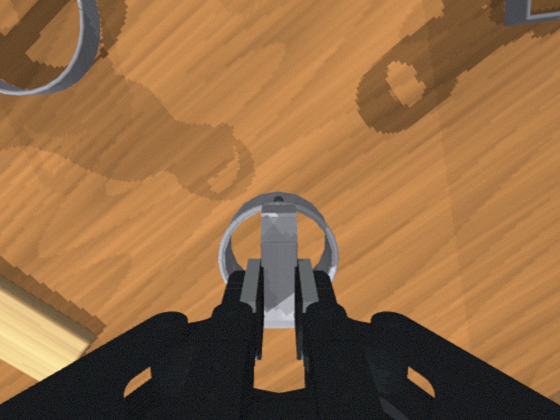

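Emit:
{"name": "jog_arm", "arguments": {"rows": [[18.5, 23.66, 0, 0, 0, 0], [18.5, 23.66, 0, 0, 0, 0], [18.5, 23.66, 0, 0, 0, 0], [18.5, 23.66, 0, 0, 0, 0], [18.5, 23.66, 0, 0, 0, 0]]}}

```text
time_s: 5.6
eef_pos: [0.6452, 0.0872, 0.131]
ee_rot: [[-0.787, 0.617, -0.004], [0.617, 0.787, 0.0], [0.004, -0.002, -1.0]]
force: [1.4, -0.8, -1.1]
gripper_width: 0.0114
grasp_force: 58.8
```

Emit:
{"name": "jog_arm", "arguments": {"rows": [[6.18, 7.89, 0, 0, 0, 0], [6.18, 7.89, 0, 0, 0, 0], [6.18, 7.89, 0, 0, 0, 0], [6.18, 7.89, 0, 0, 0, 0]]}}

```text
time_s: 6.1
eef_pos: [0.6462, 0.1842, 0.1316]
ee_rot: [[-0.787, 0.617, -0.003], [0.617, 0.787, -0.001], [0.002, -0.003, -1.0]]
force: [0.5, -0.4, -1.1]
gripper_width: 0.0118
grasp_force: 58.9
```

```bash
python3 - <<'E'
from h import *
c,im=look('wrist')
hsv=cv2.cvtColor(im,cv2.COLOR_RGB2HSV)
m=cv2.inRange(hsv,(95,90,60),(125,255,255))
cs,_=cv2.findContours(m,cv2.RETR_EXTERNAL,cv2.CHAIN_APPROX_NONE)
k=max(cs,key=cv2.contourArea); h=cv2.convexHull(k)
print(cv2.boundingRect(k),cv2.minEnclosingCircle(plane(c,h[:,0],.016).astype(np.float32)),cv2.fitEllipse(plane(c,h[:,0],.016).astype(np.float32)))
togo((.6476,.1847,.0405))
E
```

```text
(188, 108, 187, 163) ((0.6474534869194031, 0.1846223622560501), 0.06781519949436188) ((0.6474059224128723, 0.18464578688144684), (0.13478323817253113, 0.13497747480869293), 109.84871673583984)
t 6.15 eef [0.6465 0.1835 0.132 ] shift [-0.0002  0.0018  0.0915]
```

In the tool's units: 0.091 m is 9.1, 0.088 m is 8.8.

Emit:
{"name": "jog_arm", "arguments": {"rows": [[0, 0.1, 5, 0, 0, 0], [0, 0.1, 7.5, 0, 0, 0], [0, 0.1, 8.4, 0, 0, 0], [0, 0.1, 8.8, 0, 0, 0], [0, 0.1, 9.1, 0, 0, 0]]}}

```text
time_s: 6.78
eef_pos: [0.6489, 0.1852, 0.0433]
ee_rot: [[-0.786, 0.618, 0.002], [0.618, 0.786, 0.0], [-0.002, 0.002, -1.0]]
force: [0.1, -0.2, -0.9]
gripper_width: 0.012
grasp_force: 58.9
```

Emit:
{"name": "jog_arm", "arguments": {"rows": [[0, 0, 0, 0, 0, 0], [0, 0, 0, 0, 0, 0]]}}

```text
time_s: 7.02
eef_pos: [0.6483, 0.1857, 0.0432]
ee_rot: [[-0.787, 0.618, 0.001], [0.618, 0.787, 0.0], [-0.001, 0.001, -1.0]]
force: [0.4, -0.1, -1.1]
gripper_width: 0.0122
grasp_force: 58.9
```

Emit:
{"name": "jog_arm", "arguments": {"rows": [[0, 0, 0, 0, 0, 0], [0, 0, 0, 0, 0, 0], [0, 0, -2, 0, 0, 0], [0, 0, -8, 0, 0, 0], [0, 0, -12, 0, 0, 0]], "jaw": 0.045}}

```text
time_s: 7.65
eef_pos: [0.6491, 0.1858, 0.1664]
ee_rot: [[-0.786, 0.618, 0.004], [0.618, 0.786, 0.001], [-0.003, 0.003, -1.0]]
force: [0.3, -0.4, 1.3]
gripper_width: 0.0449
grasp_force: 0.0
```

```bash
python3 -c "
from h import *
togo((.480,.070,.2),1.3); togo((.445,-.109,.2),-85)"
```

```text
t 7.65 eef [0.6491 0.1858 0.1664] shift [ 0.0614 -0.1954 -0.0344]
rz -0.6883809866512793 q6 -0.7915251809597644 tilt [ 0.0044  0.0005 -1.    ]
t 7.65 eef [0.6491 0.1858 0.1664] shift [-0.0216 -0.3578 -0.0347]
rz 0.8178370124432623 q6 -0.7915251809597644 tilt [ 0.0044  0.0005 -1.    ]
```

```bash
python3 -c "
from h import *
c,im=look('wrist','rs3');straps(c,im,(.051,))"
```

```text
(277.0, 203.0) z 0.051 c 0.6482 0.1844 len 39.8 wid 13.8 dir -37.8
(277.5, 166.5) z 0.051 c 0.6273 0.2014 len 12.7 wid 7.1 dir 51.9
(7.5, 124.5) z 0.051 c 0.4922 0.0746 len 16.2 wid 9.3 dir -50.2
```

Emit:
{"name": "jog_arm", "arguments": {"rows": [[-1.7, -29, -3.5, 0, 0, 8.18], [-1.7, -29, -3.5, 0, 0, 8.18], [-1.7, -29, -3.5, 0, 0, 8.18], [-1.7, -29, -3.5, 0, 0, 8.18], [-1.7, -29, -3.5, 0, 0, 8.18]]}}

```text
time_s: 8.32
eef_pos: [0.4808, -0.0548, 0.1989]
ee_rot: [[-0.083, 0.997, 0.002], [0.997, 0.083, -0.001], [-0.001, 0.002, -1.0]]
force: [1.1, 0.4, -0.5]
gripper_width: 0.0447
grasp_force: 0.0
```

```bash
python3 -c "
from h import *
togo((.447,-.109,.2),-85)"
```

```text
t 8.32 eef [ 0.4808 -0.0548  0.1989] shift [-0.0512 -0.0381 -0.0011]
rz -0.004295017201965123 q6 -0.4274439387720394 tilt [ 0.0017 -0.001  -1.    ]
```

View pics/rs3.png

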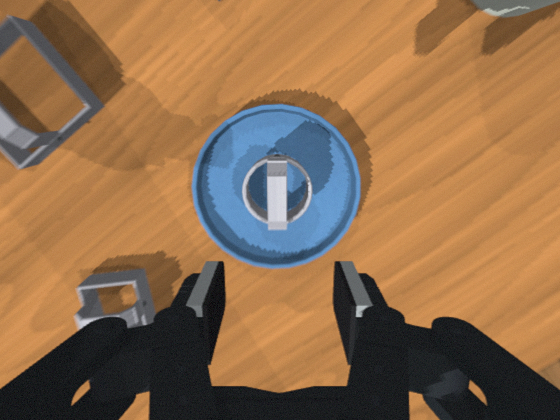

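round_small stands centred in the round dish: strap at (277,203), dish centred near (277,186). The strap measures (0.648, 0.184), so it is within 1 mm. Medium next.

Emit:
{"name": "jog_arm", "arguments": {"rows": [[-5.1, -3.8, 0, 0, 0, 0], [-5.1, -3.8, 0, 0, 0, 0], [-5.1, -3.8, 0, 0, 0, 0]]}}

```text
time_s: 8.7
eef_pos: [0.449, -0.1074, 0.1982]
ee_rot: [[-0.086, 0.996, 0.002], [0.996, 0.086, -0.0], [-0.001, 0.002, -1.0]]
force: [0.9, -0.1, 0.5]
gripper_width: 0.0452
grasp_force: 0.0
```

```bash
python3 - <<'E'
from h import *
c,im=look('wrist','rm')
straps(c,im,(.061,)); togo((.447,-.109,.2),-85)
hsv=cv2.cvtColor(im,cv2.COLOR_RGB2HSV)
m=cv2.inRange(hsv,(0,0,60),(180,70,255)); m[255:]=0
cs,_=cv2.findContours(m,cv2.RETR_EXTERNAL,cv2.CHAIN_APPROX_NONE)
for k in cs:
    if cv2.contourArea(k)>500: print(cv2.boundingRect(k))
E
```

```text
(257.5, 369.0) z 0.061 c 0.4441 -0.2692 len 44.9 wid 14.7 dir -82.0
(287.5, 196.0) z 0.061 c 0.4560 -0.1075 len 62.3 wid 14.2 dir -86.8
(537.5, 64.5) z 0.061 c 0.6268 0.0024 len 38.9 wid 14.9 dir 52.8
t 8.75 eef [ 0.4493 -0.1067  0.198 ] shift [-0.0021 -0.0025 -0.002 ]
rz 9.495845529272628e-05 q6 -0.5639267699797859 tilt [ 0.0015 -0.0003 -1.    ]
(242, 137, 89, 98)
(473, 12, 87, 94)
```

View pics/rm.png

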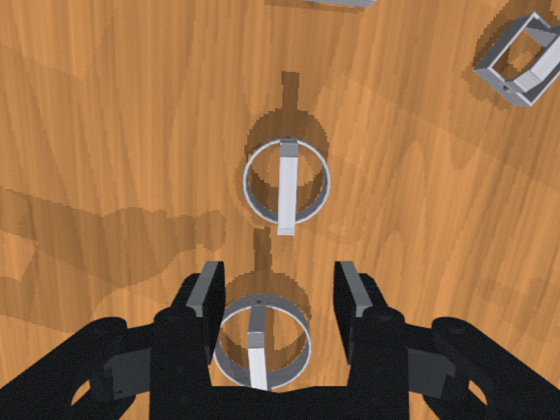

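```bash
python3 -c "
from h import *
togo((.456,-.1075,.051),-86.5)"
```

```text
t 8.75 eef [ 0.4493 -0.1067  0.198 ] shift [-0.0013  0.0064  0.147 ]
rz 0.026274871768913854 q6 -0.5639267699797859 tilt [ 0.0015 -0.0003 -1.    ]
```

Emit:
{"name": "jog_arm", "arguments": {"rows": [[-0.1, 0.7, 6, 0, 0, 0.3], [-0.1, 0.7, 11, 0, 0, 0.3], [-0.1, 0.7, 13.5, 0, 0, 0.3], [-0.1, 0.7, 14.3, 0, 0, 0.3], [-0.1, 0.7, 14.7, 0, 0, 0.3]]}}

```text
time_s: 9.38
eef_pos: [0.4566, -0.1068, 0.0504]
ee_rot: [[-0.059, 0.998, 0.001], [0.998, 0.059, -0.0], [-0.0, 0.001, -1.0]]
force: [0.2, 1.0, 0.1]
gripper_width: 0.0445
grasp_force: 0.0
```

Emit:
{"name": "jog_arm", "arguments": {"rows": [[0, 0, 0, 0, 0, 0], [0, 0, 0, 0, 0, 0]]}}

```text
time_s: 9.62
eef_pos: [0.4564, -0.1077, 0.0513]
ee_rot: [[-0.057, 0.998, 0.002], [0.998, 0.057, -0.001], [-0.001, 0.002, -1.0]]
force: [0.3, -0.9, -0.4]
gripper_width: 0.0448
grasp_force: 0.0
```

```bash
python3 -c "
from h import *
togo((.456,-.1075,.051),-86.5)"
```

```text
t 9.62 eef [ 0.4564 -0.1077  0.0513] shift [ 0.0002 -0.0004  0.0003]
rz -0.003910944731819299 q6 -0.5279408775581139 tilt [ 0.002 -0.001 -1.   ]
```

Emit:
{"name": "jog_arm", "arguments": {"rows": [[0, 0, 0, 0, 0, 0], [0, 0, 0, 0, 0, 0], [0, 0, 0, 0, 0, 0], [0, 0, 0, 0, 0, 0]], "jaw": 0.005}}

```text
time_s: 10.12
eef_pos: [0.4558, -0.1077, 0.0509]
ee_rot: [[-0.057, 0.998, 0.001], [0.998, 0.057, -0.0], [-0.0, 0.001, -1.0]]
force: [-0.9, 0.1, 6.0]
gripper_width: 0.0118
grasp_force: 58.6
```

Emit:
{"name": "jog_arm", "arguments": {"rows": [[0, 0, -3, 0, 0, 0], [0, 0, -8, 0, 0, 0], [0, 0, -12, 0, 0, 0], [0, 0, -12, 0, 0, 0]]}}

```text
time_s: 10.62
eef_pos: [0.4575, -0.1084, 0.173]
ee_rot: [[-0.057, 0.998, 0.006], [0.998, 0.057, -0.003], [-0.004, 0.006, -1.0]]
force: [0.0, -0.2, -1.4]
gripper_width: 0.0118
grasp_force: 59.0
```

```bash
python3 -c "
from h import *
c,im=look('wrist')
straps(c,im,(.182,)); togo((.6475,.1846,.17))"
```

```text
(205.5, 237.5) z 0.182 c 0.4276 -0.0893 len 16.8 wid 2.7 dir 85.8
(280.0, 281.0) z 0.182 c 0.4575 -0.1079 len 60.1 wid 13.2 dir -86.8
(349.0, 228.5) z 0.182 c 0.4836 -0.0824 len 21.3 wid 3.5 dir -72.3
(541.0, 55.5) z 0.182 c 0.5428 -0.0181 len 15.8 wid 7.6 dir 50.8
t 10.68 eef [ 0.4561 -0.1078  0.1713] shift [0.281  0.2077 0.0014]
```

In the tool's units: 0.21 m is 21, 0.155 m is 15.5.

Emit:
{"name": "jog_arm", "arguments": {"rows": [[21, 15.5, 0, 0, 0, 0], [21, 15.5, 0, 0, 0, 0], [21, 15.5, 0, 0, 0, 0], [21, 15.5, 0, 0, 0, 0], [21, 15.5, 0, 0, 0, 0]]}}

```text
time_s: 11.3
eef_pos: [0.599, 0.1144, 0.1677]
ee_rot: [[-0.061, 0.998, -0.002], [0.998, 0.061, 0.001], [0.001, -0.002, -1.0]]
force: [-0.3, 0.4, -1.4]
gripper_width: 0.0116
grasp_force: 59.1
```

Emit:
{"name": "jog_arm", "arguments": {"rows": [[7.1, 5.25, 0, 0, 0, 0], [7.1, 5.25, 0, 0, 0, 0], [7.1, 5.25, 0, 0, 0, 0], [7.1, 5.25, 0, 0, 0, 0]]}}

```text
time_s: 11.8
eef_pos: [0.645, 0.1834, 0.1685]
ee_rot: [[-0.056, 0.998, -0.004], [0.998, 0.056, -0.001], [-0.001, -0.005, -1.0]]
force: [0.2, 0.4, -1.0]
gripper_width: 0.0116
grasp_force: 59.1
```

```bash
python3 -c "
from h import *
c,im=look('wrist','rm2')
togo((.6475,.1846,.057))"
```

```text
t 11.85 eef [0.6453 0.1833 0.169 ] shift [0.0013 0.0027 0.112 ]
```

View pics/rm2.png

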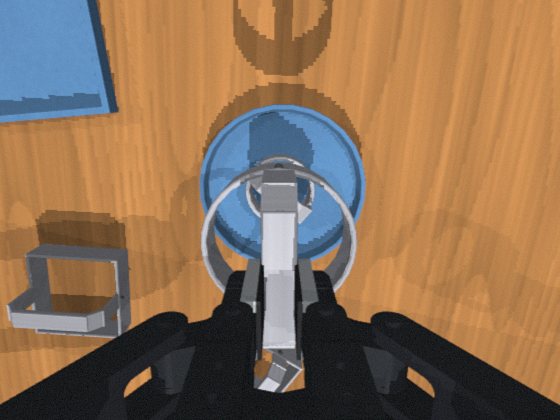

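The medium cutter is level in the grip at (280,230), above the dish at (283,185), with the small one inside at (280,190). Lowering it now, finishing slowly.

In the tool's units: 0.112 m is 11.2, 0.108 m is 10.8.

Emit:
{"name": "jog_arm", "arguments": {"rows": [[0.1, 0.2, 5, 0, 0, 0], [0.1, 0.2, 8.5, 0, 0, 0], [0.1, 0.2, 10, 0, 0, 0], [0.1, 0.2, 10.8, 0, 0, 0], [0.1, 0.2, 11.2, 0, 0, 0]]}}

```text
time_s: 12.48
eef_pos: [0.6496, 0.1857, 0.0591]
ee_rot: [[-0.057, 0.998, 0.002], [0.998, 0.057, 0.0], [0.0, 0.002, -1.0]]
force: [0.1, 1.0, -1.4]
gripper_width: 0.0116
grasp_force: 59.1
```

Emit:
{"name": "jog_arm", "arguments": {"rows": [[0, 0, 0.1, 0, 0, 0], [0, 0, 0.1, 0, 0, 0]]}}

```text
time_s: 12.72
eef_pos: [0.6494, 0.1861, 0.0583]
ee_rot: [[-0.057, 0.998, 0.002], [0.998, 0.057, 0.0], [0.0, 0.002, -1.0]]
force: [-0.6, -0.5, -1.2]
gripper_width: 0.0119
grasp_force: 59.1
```

```bash
python3 -c "
from h import *
togo((.6475,.1846,.0565))"
```

```text
t 12.72 eef [0.6494 0.1861 0.0583] shift [-0.0014 -0.002   0.0018]
```

Emit:
{"name": "jog_arm", "arguments": {"rows": [[-0.1, -0.15, 0.15, 0, 0, 0], [-0.1, -0.15, 0.15, 0, 0, 0]]}}

```text
time_s: 12.98
eef_pos: [0.6472, 0.1848, 0.0561]
ee_rot: [[-0.057, 0.998, 0.0], [0.998, 0.057, -0.0], [-0.0, 0.0, -1.0]]
force: [-1.0, -0.7, -0.6]
gripper_width: 0.0116
grasp_force: 59.2
```

Emit:
{"name": "jog_arm", "arguments": {"rows": [[0, 0, 0, 0, 0, 0], [0, 0, 0, 0, 0, 0], [0, 0, -2, 0, 0, 0], [0, 0, -8, 0, 0, 0], [0, 0, -12, 0, 0, 0]], "jaw": 0.045}}

```text
time_s: 13.6
eef_pos: [0.6486, 0.1851, 0.1799]
ee_rot: [[-0.057, 0.998, 0.004], [0.998, 0.057, 0.001], [0.0, 0.004, -1.0]]
force: [0.3, 0.4, -0.6]
gripper_width: 0.045
grasp_force: 0.0
```

```bash
python3 -c "
from h import *
togo((.439,-.271,.21),-80.5)"
```

```text
t 13.6 eef [0.6486 0.1851 0.1799] shift [-0.4434 -0.2352 -0.0312]
rz -0.10878608492357067 q6 0.05558354490419714 tilt [ 0.0045  0.0005 -1.    ]
```

```bash
python3 -c "
from h import *
c,im=look('wrist','rm3');straps(c,im,(.066,))"
```

```text
(262.5, 381.0) z 0.066 c 0.6444 0.0308 len 18.9 wid 12.9 dir 59.5
(47.5, 318.5) z 0.066 c 0.4730 0.0815 len 59.5 wid 13.3 dir -0.2
(248.5, 177.0) z 0.066 c 0.6266 0.2038 len 10.8 wid 8.5 dir -87.8
(277.0, 204.0) z 0.066 c 0.6489 0.1847 len 64.5 wid 31.2 dir -72.9
```

Emit:
{"name": "jog_arm", "arguments": {"rows": [[-27, -14.2, -3, 0, 0, -1], [-27, -14.2, -3, 0, 0, -1], [-27, -14.2, -3, 0, 0, -1], [-27, -14.2, -3, 0, 0, -1], [-27, -14.2, -3, 0, 0, -1]]}}

```text
time_s: 14.28
eef_pos: [0.5204, -0.0947, 0.2074]
ee_rot: [[-0.156, 0.988, 0.002], [0.988, 0.156, -0.001], [-0.002, 0.002, -1.0]]
force: [1.0, -0.1, -0.5]
gripper_width: 0.0451
grasp_force: 0.0
```

```bash
python3 -c "
from h import *
togo((.443,-.268,.21),-81)"
```

```text
t 14.28 eef [ 0.5204 -0.0947  0.2074] shift [-0.1591 -0.1035 -0.0025]
rz -0.00020745733475102668 q6 -0.5481224414814432 tilt [ 0.0024 -0.0012 -1.    ]
```

In the tool's units: -0.159 m is -15.9, -0.103 m is -10.3.

Emit:
{"name": "jog_arm", "arguments": {"rows": [[-15.9, -10.3, 0, 0, 0, 0], [-15.9, -10.3, 0, 0, 0, 0], [-15.9, -10.3, 0, 0, 0, 0], [-15.9, -10.3, 0, 0, 0, 0], [-15.9, -10.3, 0, 0, 0, 0]]}}

```text
time_s: 14.9
eef_pos: [0.444, -0.2659, 0.2065]
ee_rot: [[-0.155, 0.988, 0.001], [0.988, 0.155, -0.0], [-0.0, 0.001, -1.0]]
force: [0.3, 1.5, -0.8]
gripper_width: 0.045
grasp_force: 0.0
```

```bash
python3 - <<'E'
from h import *
c,im=look('wrist','rl')
straps(c,im,(.076,)); togo((.443,-.268,.2),-81)
hsv=cv2.cvtColor(im,cv2.COLOR_RGB2HSV)
m=cv2.inRange(hsv,(0,0,60),(180,70,255)); m[258:]=0
cs,_=cv2.findContours(m,cv2.RETR_EXTERNAL,cv2.CHAIN_APPROX_NONE)
for k in cs:
    if cv2.contourArea(k)>500: print(cv2.boundingRect(k))
E
```

```text
(280.5, 210.5) z 0.076 c 0.4469 -0.2769 len 85.2 wid 13.7 dir -81.4
t 14.95 eef [ 0.4443 -0.265   0.2063] shift [-0.0028 -0.0017  0.0063]
rz 0.0003355618681193384 q6 -0.912130459803837 tilt [ 0.0005  0.0002 -1.    ]
(225, 135, 110, 123)
```

```bash
python3 -c "
import cv2,numpy as np
cv2.imwrite('pics/pair.png',np.hstack([cv2.imread('pics/rm3.png')[60:320,130:430],cv2.imread('pics/rl.png')[80:340,130:430]]))"
```

```text
(no output)
```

View pics/pair.png

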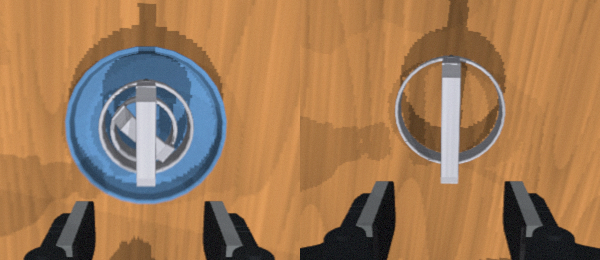

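The left crop shows the medium nested around the small, at (147,130). The right crop shows the large cutter straight ahead, strap at (450,120). Grasping it.

```bash
python3 -c "
from h import *
togo((.4469,-.2769,.066),-81.4)"
```

```text
t 14.95 eef [ 0.4443 -0.265   0.2063] shift [-0.0122  0.0007  0.1403]
rz 0.007316878123316606 q6 -0.912130459803837 tilt [ 0.0005  0.0002 -1.    ]
```

Emit:
{"name": "jog_arm", "arguments": {"rows": [[-1.2, 0.1, 6, 0, 0, 0], [-1.2, 0.1, 11, 0, 0, 0], [-1.2, 0.1, 13, 0, 0, 0], [-1.2, 0.1, 13.8, 0, 0, 0], [-1.2, 0.1, 14.1, 0, 0, 0]]}}

```text
time_s: 15.58
eef_pos: [0.4478, -0.2767, 0.0651]
ee_rot: [[-0.158, 0.987, 0.0], [0.987, 0.158, -0.0], [-0.0, 0.0, -1.0]]
force: [0.7, 0.3, 0.3]
gripper_width: 0.0449
grasp_force: 0.0
```

Emit:
{"name": "jog_arm", "arguments": {"rows": [[0, 0, 0, 0, 0, 0]]}}

```text
time_s: 15.7
eef_pos: [0.4477, -0.2776, 0.0657]
ee_rot: [[-0.157, 0.988, 0.001], [0.988, 0.157, -0.001], [-0.001, 0.001, -1.0]]
force: [-0.3, 0.4, -0.0]
gripper_width: 0.0451
grasp_force: 0.0
```

```bash
python3 -c "
from h import *
togo((.4469,-.2769,.066),-81.4)"
```

```text
t 15.7 eef [ 0.4477 -0.2776  0.0657] shift [ 0.0008 -0.0007 -0.0003]
rz 0.007944514564182548 q6 -0.925320439233041 tilt [ 0.0013 -0.0012 -1.    ]
```

Emit:
{"name": "jog_arm", "arguments": {"rows": [[0, 0, 0, 0, 0, 0], [0, 0, 0, 0, 0, 0], [0, 0, 0, 0, 0, 0], [0, 0, 0, 0, 0, 0]], "jaw": 0.005}}

```text
time_s: 16.2
eef_pos: [0.4473, -0.278, 0.0656]
ee_rot: [[-0.156, 0.988, 0.001], [0.988, 0.156, -0.001], [-0.001, 0.001, -1.0]]
force: [-0.5, 0.3, 6.4]
gripper_width: 0.0119
grasp_force: 58.7
```

Emit:
{"name": "jog_arm", "arguments": {"rows": [[0, 0, -3, 0, 0, 0], [0, 0, -8, 0, 0, 0], [0, 0, -12, 0, 0, 0], [0, 0, -12, 0, 0, 0]]}}

```text
time_s: 16.7
eef_pos: [0.4484, -0.2791, 0.1876]
ee_rot: [[-0.156, 0.988, 0.005], [0.988, 0.156, -0.005], [-0.006, 0.004, -1.0]]
force: [0.1, -0.2, -1.3]
gripper_width: 0.0119
grasp_force: 59.0
```

```bash
python3 -c "
from h import *
c,im=look('wrist')
straps(c,im,(.196,)); togo((.6475,.1846,.186))"
```

```text
(280.5, 275.5) z 0.196 c 0.4483 -0.2781 len 83.7 wid 13.9 dir -81.4
t 16.75 eef [ 0.4472 -0.2779  0.1857] shift [ 0.4256  0.2701 -0.0008]
```

Distance .504: 9 rows. Two calls: 0.26 0.165; then remainder .1656 .1051.

In the tool's units: 0.26 m is 26, 0.165 m is 16.5.

Emit:
{"name": "jog_arm", "arguments": {"rows": [[26, 16.5, 0, 0, 0, 0], [26, 16.5, 0, 0, 0, 0], [26, 16.5, 0, 0, 0, 0], [26, 16.5, 0, 0, 0, 0], [26, 16.5, 0, 0, 0, 0]]}}

```text
time_s: 17.38
eef_pos: [0.5683, 0.0072, 0.1823]
ee_rot: [[-0.157, 0.988, -0.005], [0.988, 0.157, 0.001], [0.001, -0.005, -1.0]]
force: [-0.2, -1.1, -1.0]
gripper_width: 0.0118
grasp_force: 59.1
```

Emit:
{"name": "jog_arm", "arguments": {"rows": [[16.55, 10.5, 0, 0, 0, 0], [16.55, 10.5, 0, 0, 0, 0], [16.55, 10.5, 0, 0, 0, 0], [16.55, 10.5, 0, 0, 0, 0], [16.55, 10.5, 0, 0, 0, 0]]}}

```text
time_s: 18.0
eef_pos: [0.6455, 0.1851, 0.1821]
ee_rot: [[-0.158, 0.987, -0.005], [0.987, 0.158, -0.001], [-0.0, -0.005, -1.0]]
force: [0.5, -0.3, -1.7]
gripper_width: 0.0115
grasp_force: 59.1
```

Emit:
{"name": "jog_arm", "arguments": {"rows": [[0, 0, 0, 0, 0, 0]]}}

```text
time_s: 18.12
eef_pos: [0.6459, 0.1832, 0.1834]
ee_rot: [[-0.155, 0.988, -0.003], [0.988, 0.155, -0.001], [-0.0, -0.003, -1.0]]
force: [0.5, -0.5, -1.8]
gripper_width: 0.0116
grasp_force: 59.1
```

```bash
python3 -c "
from h import *
togo((.6475,.1846,.072))"
```

```text
t 18.12 eef [0.6459 0.1832 0.1834] shift [0.0011 0.0022 0.1114]
```

In the tool's units: 0.111 m is 11.1, 0.107 m is 10.7.

Emit:
{"name": "jog_arm", "arguments": {"rows": [[0, 0.1, 5, 0, 0, 0], [0, 0.1, 8.5, 0, 0, 0], [0, 0.1, 10, 0, 0, 0], [0, 0.1, 10.7, 0, 0, 0], [0, 0.1, 11.1, 0, 0, 0]]}}

```text
time_s: 18.75
eef_pos: [0.649, 0.1847, 0.0748]
ee_rot: [[-0.156, 0.988, 0.002], [0.988, 0.156, 0.0], [-0.0, 0.002, -1.0]]
force: [1.2, -0.5, -1.6]
gripper_width: 0.0117
grasp_force: 59.1
```

Emit:
{"name": "jog_arm", "arguments": {"rows": [[0, 0, 0.1, 0, 0, 0], [0, 0, 0.1, 0, 0, 0]]}}

```text
time_s: 19.0
eef_pos: [0.6486, 0.1852, 0.0738]
ee_rot: [[-0.157, 0.988, 0.002], [0.988, 0.157, 0.0], [-0.0, 0.002, -1.0]]
force: [0.6, -0.1, -1.9]
gripper_width: 0.0117
grasp_force: 59.1
```

```bash
python3 -c "
from h import *
togo((.6475,.1846,.071))"
```

```text
t 19.0 eef [0.6486 0.1852 0.0738] shift [-0.0004 -0.0012  0.0028]
```

In the tool's units: 0.0025 m is 0.25, -0.001 m is -0.1.

Emit:
{"name": "jog_arm", "arguments": {"rows": [[0, -0.1, 0.25, 0, 0, 0], [0, -0.1, 0.25, 0, 0, 0]]}}

```text
time_s: 19.25
eef_pos: [0.6473, 0.185, 0.0708]
ee_rot: [[-0.156, 0.988, 0.001], [0.988, 0.156, 0.0], [-0.0, 0.001, -1.0]]
force: [-1.3, -0.7, 0.9]
gripper_width: 0.0117
grasp_force: 59.3
```

Emit:
{"name": "jog_arm", "arguments": {"rows": [[0, 0, 0, 0, 0, 0], [0, 0, 0, 0, 0, 0], [0, 0, -2, 0, 0, 0], [0, 0, -8, 0, 0, 0], [0, 0, -11, 0, 0, 0]], "jaw": 0.045}}

```text
time_s: 19.88
eef_pos: [0.6491, 0.1851, 0.1853]
ee_rot: [[-0.156, 0.988, 0.007], [0.988, 0.156, 0.001], [-0.0, 0.007, -1.0]]
force: [1.1, 0.0, 0.1]
gripper_width: 0.0448
grasp_force: 0.0
```

```bash
python3 -c "
from h import *
c,im=look('wrist','rl3');straps(c,im,(.081,))
togo((.633,.002,.2),57)"
```

```text
(240.5, 376.0) z 0.081 c 0.6416 0.0405 len 25.0 wid 11.6 dir 58.0
(37.5, 294.0) z 0.081 c 0.4836 0.0921 len 53.9 wid 12.2 dir -0.2
(293.5, 210.0) z 0.081 c 0.6600 0.1854 len 10.9 wid 8.4 dir -80.6
(270.5, 204.0) z 0.081 c 0.6433 0.1852 len 85.9 wid 22.9 dir -82.8
t 19.93 eef [0.651  0.1855 0.1892] shift [-0.1784 -0.0464 -0.0113]
rz 0.7331487716432088 q6 -0.0443992710593839 tilt [ 0.0131  0.0015 -0.9999]
```

View pics/rl3.png

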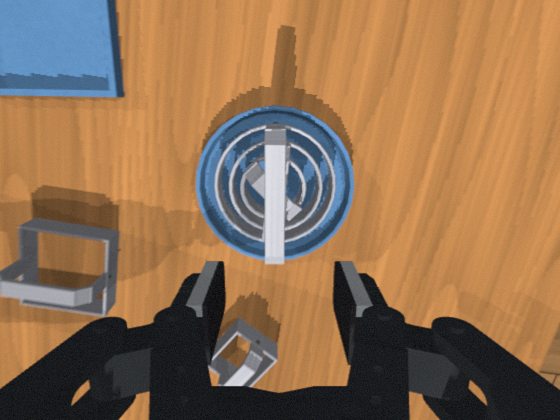

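All three round cutters are nested concentrically in the round dish at (275,185). Moving to square_small, visible at (243,350).

The rows are not in the units I measure in: shifts go in cm and turns go in units of 0.1 rad. I convert before sending: -0.179 m is -17.9, -0.037 m is -3.7, 0.733 rad is 7.33.

Emit:
{"name": "jog_arm", "arguments": {"rows": [[-17.9, -3.7, -1.1, 0, 0, 7.33], [-17.9, -3.7, -1.1, 0, 0, 7.33], [-17.9, -3.7, -1.1, 0, 0, 7.33], [-17.9, -3.7, -1.1, 0, 0, 7.33], [-17.9, -3.7, -1.1, 0, 0, 7.33]]}}

```text
time_s: 20.55
eef_pos: [0.6387, 0.0014, 0.1923]
ee_rot: [[0.544, 0.839, 0.001], [0.839, -0.544, -0.0], [0.001, 0.001, -1.0]]
force: [0.9, -0.0, 0.2]
gripper_width: 0.0448
grasp_force: 0.0
```

Emit:
{"name": "jog_arm", "arguments": {"rows": [[0, 0, 0, 0, 0, 0]]}}

```text
time_s: 20.68
eef_pos: [0.6385, 0.003, 0.1918]
ee_rot: [[0.542, 0.84, 0.0], [0.84, -0.542, 0.0], [0.0, 0.0, -1.0]]
force: [-0.6, -0.5, 0.0]
gripper_width: 0.0449
grasp_force: 0.0
```

```bash
python3 - <<'E'
from h import *
c,im=look('wrist','ss')
straps(c,im,(.046,)); togo((.642,.003,.2),57)
hsv=cv2.cvtColor(im,cv2.COLOR_RGB2HSV)
m=cv2.inRange(hsv,(0,0,60),(180,70,255)); m[258:]=0
cs,_=cv2.findContours(m,cv2.RETR_EXTERNAL,cv2.CHAIN_APPROX_NONE)
for k in cs:
    if cv2.contourArea(k)>500: print(cv2.boundingRect(k))
E
```

```text
(52.0, 225.0) z 0.046 c 0.4676 0.0818 len 78.1 wid 14.8 dir -0.9
(276.0, 188.5) z 0.046 c 0.6390 0.0077 len 37.9 wid 13.4 dir 59.0
t 20.73 eef [0.6385 0.0032 0.1916] shift [ 0.0017  0.003  -0.0084]
rz 0.0032129375756966283 q6 0.40298461859499773 tilt [ 0.0003  0.     -1.    ]
(7, 151, 134, 107)
(244, 145, 62, 67)
(88, 0, 130, 49)
```

```bash
python3 -c "
from h import *
togo((.639,.0077,.033),59)"
```

```text
t 20.73 eef [0.6385 0.0032 0.1916] shift [ 0.004  -0.0021  0.1586]
rz -0.031693646851133295 q6 0.40298461859499773 tilt [ 0.0003  0.     -1.    ]
```

Emit:
{"name": "jog_arm", "arguments": {"rows": [[0.4, -0.2, 6, 0, 0, -0.3], [0.4, -0.2, 11, 0, 0, -0.3], [0.4, -0.2, 14.5, 0, 0, -0.3], [0.4, -0.2, 15.5, 0, 0, -0.3], [0.4, -0.2, 15.9, 0, 0, -0.3]]}}

```text
time_s: 21.35
eef_pos: [0.6395, 0.0073, 0.0325]
ee_rot: [[0.518, 0.855, 0.001], [0.855, -0.518, -0.0], [0.0, 0.001, -1.0]]
force: [0.1, -0.1, 0.1]
gripper_width: 0.0452
grasp_force: 0.0
```

Emit:
{"name": "jog_arm", "arguments": {"rows": [[0, 0, 0, 0, 0, 0]]}}

```text
time_s: 21.48
eef_pos: [0.6402, 0.0069, 0.0336]
ee_rot: [[0.519, 0.855, 0.003], [0.855, -0.519, -0.0], [0.001, 0.002, -1.0]]
force: [0.6, 0.1, 0.1]
gripper_width: 0.0451
grasp_force: 0.0
```

```bash
python3 -c "
from h import *
togo((.639,.0077,.033),59)"
```

```text
t 21.48 eef [0.6402 0.0069 0.0336] shift [ 0.0001 -0.0014  0.0006]
rz -0.004153146934730012 q6 0.38167769564053416 tilt [ 0.0026 -0.0004 -1.    ]
```

Emit:
{"name": "jog_arm", "arguments": {"rows": [[0, 0, 0, 0, 0, 0], [0, 0, 0, 0, 0, 0], [0, 0, 0, 0, 0, 0], [0, 0, 0, 0, 0, 0]], "jaw": 0.005}}

```text
time_s: 21.98
eef_pos: [0.6395, 0.0068, 0.0336]
ee_rot: [[0.519, 0.855, 0.001], [0.855, -0.519, -0.0], [0.001, 0.001, -1.0]]
force: [-1.6, 0.6, 6.6]
gripper_width: 0.0117
grasp_force: 58.5
```

Emit:
{"name": "jog_arm", "arguments": {"rows": [[0, 0, -3, 0, 0, 0], [0, 0, -8, 0, 0, 0], [0, 0, -14, 0, 0, 0], [0, 0, -14, 0, 0, 0]]}}

```text
time_s: 22.48
eef_pos: [0.6429, 0.0061, 0.1782]
ee_rot: [[0.519, 0.855, 0.012], [0.855, -0.519, -0.002], [0.005, 0.012, -1.0]]
force: [-0.4, -0.9, -0.0]
gripper_width: 0.0121
grasp_force: 58.5
```

```bash
python3 -c "
from h import *
c,im=look('wrist')
straps(c,im,(.186,)); togo((.4498,.2848,.174),98)"
```

```text
(279.0, 305.0) z 0.186 c 0.6384 -0.0021 len 19.9 wid 12.2 dir 58.3
(308.5, 207.5) z 0.186 c 0.6697 0.0279 len 10.0 wid 1.6 dir -31.4
(38.5, 232.5) z 0.186 c 0.5740 0.0745 len 38.7 wid 7.4 dir -0.7
t 22.52 eef [0.6406 0.0065 0.1751] shift [ 0.1388 -0.3076 -0.0003]
rz -0.6855260900549063 q6 0.3819150417390533 tilt [ 0.0059 -0.0011 -1.    ]
```

In the tool's units: -0.277 m is -27.7, 0.125 m is 12.5, -0.685 rad is -6.85.

Emit:
{"name": "jog_arm", "arguments": {"rows": [[12.5, -27.7, 0, 0, 0, -6.85], [12.5, -27.7, 0, 0, 0, -6.85], [12.5, -27.7, 0, 0, 0, -6.85], [12.5, -27.7, 0, 0, 0, -6.85], [12.5, -27.7, 0, 0, 0, -6.85]]}}

```text
time_s: 23.15
eef_pos: [0.4642, 0.2585, 0.1704]
ee_rot: [[-0.139, 0.99, -0.004], [0.99, 0.139, -0.001], [-0.001, -0.004, -1.0]]
force: [-0.0, 1.0, -1.1]
gripper_width: 0.0121
grasp_force: 58.6
```

Emit:
{"name": "jog_arm", "arguments": {"rows": [[2.9, -1.3, 0, 0, 0, 0], [2.9, -1.3, 0, 0, 0, 0]]}}

```text
time_s: 23.4
eef_pos: [0.4473, 0.2854, 0.1706]
ee_rot: [[-0.143, 0.99, -0.004], [0.99, 0.143, -0.001], [-0.001, -0.004, -1.0]]
force: [0.0, -1.4, -2.0]
gripper_width: 0.0121
grasp_force: 58.6
```

```bash
python3 - <<'E'
from h import *
c,im=look('wrist','ss2')
hsv=cv2.cvtColor(im,cv2.COLOR_RGB2HSV)
m=cv2.inRange(hsv,(95,90,60),(125,255,255))
cs,_=cv2.findContours(m,cv2.RETR_EXTERNAL,cv2.CHAIN_APPROX_NONE)
cs=[k for k in cs if cv2.contourArea(k)>300]
for k in cs: print(cv2.boundingRect(k),cv2.minAreaRect(plane(c,k[:,0],.016).astype(np.float32)))
togo((.4498,.2848,.04),98)
E
```

```text
(406, 257, 150, 98) ((0.6497036218643188, 0.21223384141921997), (0.07998929917812347, 0.13903141021728516), 83.16393280029297)
(295, 210, 28, 44) ((0.4766590893268585, 0.25314903259277344), (0.02263749949634075, 0.03880609944462776), 8.335269927978516)
(229, 210, 32, 44) ((0.423155814409256, 0.24531406164169312), (0.026370445266366005, 0.039228007197380066), 7.419576168060303)
(213, 123, 140, 132) ((0.44968193769454956, 0.2848178744316101), (0.10977177321910858, 0.11060792952775955), 8.023061752319336)
t 23.45 eef [0.4487 0.2845 0.1708] shift [0.0003 0.0016 0.1308]
rz 0.0018600796200654024 q6 0.2136828686412474 tilt [-0.003  -0.0016 -1.    ]
```

View pics/ss2.png

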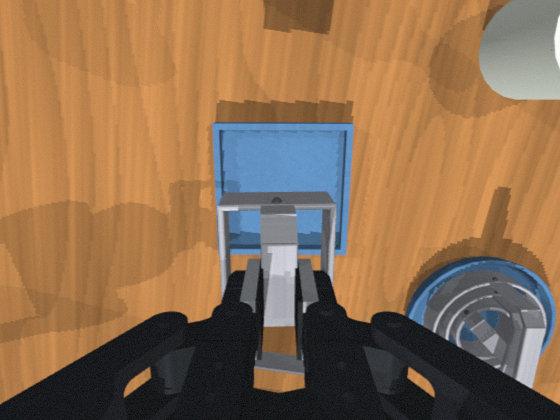

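Emit:
{"name": "jog_arm", "arguments": {"rows": [[0, 0, 6, 0, 0, 0], [0, 0, 10, 0, 0, 0], [0, 0, 12, 0, 0, 0], [0, 0, 12.7, 0, 0, 0], [0, 0, 13.1, 0, 0, 0]]}}

```text
time_s: 24.08
eef_pos: [0.451, 0.2837, 0.041]
ee_rot: [[-0.137, 0.991, -0.0], [0.991, 0.137, -0.0], [-0.0, -0.0, -1.0]]
force: [-0.1, 0.0, -0.5]
gripper_width: 0.0122
grasp_force: 58.6
```

Emit:
{"name": "jog_arm", "arguments": {"rows": [[0, 0, 0.1, 0, 0, 0], [0, 0, 0.1, 0, 0, 0]]}}

```text
time_s: 24.32
eef_pos: [0.4509, 0.2845, 0.0411]
ee_rot: [[-0.139, 0.99, 0.002], [0.99, 0.139, 0.001], [0.0, 0.002, -1.0]]
force: [0.2, -0.9, -1.5]
gripper_width: 0.0121
grasp_force: 58.6
```

```bash
python3 -c "
from h import *
togo((.4498,.2848,.0386),98)"
```

```text
t 24.32 eef [0.4509 0.2845 0.0411] shift [ 0.0005 -0.001   0.0025]
rz -0.0006709151781942868 q6 0.21418308627839144 tilt [ 0.0015  0.0005 -1.    ]
```

In the tool's units: 0.002 m is 0.2, -0.001 m is -0.1.

Emit:
{"name": "jog_arm", "arguments": {"rows": [[0, -0.1, 0.2, 0, 0, 0], [0, -0.1, 0.2, 0, 0, 0]]}}

```text
time_s: 24.58
eef_pos: [0.4495, 0.2844, 0.0387]
ee_rot: [[-0.139, 0.99, 0.001], [0.99, 0.139, 0.0], [0.0, 0.001, -1.0]]
force: [-0.5, 0.7, 1.0]
gripper_width: 0.0122
grasp_force: 58.8
```

Emit:
{"name": "jog_arm", "arguments": {"rows": [[0, 0, 0, 0, 0, 0], [0, 0, 0, 0, 0, 0], [0, 0, -2, 0, 0, 0], [0, 0, -8, 0, 0, 0], [0, 0, -13, 0, 0, 0]], "jaw": 0.045}}

```text
time_s: 25.2
eef_pos: [0.4492, 0.2841, 0.1698]
ee_rot: [[-0.139, 0.99, -0.0], [0.99, 0.139, -0.0], [-0.0, -0.0, -1.0]]
force: [1.5, 1.2, 0.1]
gripper_width: 0.0449
grasp_force: 0.0
```

Emit:
{"name": "jog_arm", "arguments": {"rows": [[0, 0, -2, 0, 0, 0]]}}

```text
time_s: 25.32
eef_pos: [0.4507, 0.2848, 0.1915]
ee_rot: [[-0.139, 0.99, 0.005], [0.99, 0.139, 0.002], [0.001, 0.005, -1.0]]
force: [-0.2, -0.4, -0.8]
gripper_width: 0.0452
grasp_force: 0.0
```

```bash
python3 -c "
from h import *
c,im=look('wrist','ss3');straps(c,im,(.051,.061))
togo((.474,.078,.2),-.5)"
```

```text
(509.0, 330.0) z 0.051 c 0.6701 0.1914 len 41.8 wid 16.8 dir -81.7
(509.0, 330.0) z 0.061 c 0.6620 0.1971 len 40.3 wid 16.2 dir -81.7
(274.5, 195.0) z 0.051 c 0.4479 0.2844 len 38.2 wid 14.2 dir -81.8
(274.5, 195.0) z 0.061 c 0.4476 0.2869 len 36.8 wid 13.7 dir -81.8
(509.5, 49.0) z 0.051 c 0.6008 0.4012 len 70.0 wid 62.7 dir -58.2
(509.5, 49.0) z 0.061 c 0.5952 0.3996 len 67.5 wid 60.5 dir -58.2
t 25.38 eef [0.4514 0.2851 0.1929] shift [-0.2082 -0.0063 -0.0075]
rz -1.4228033569075276 q6 0.21462298022801282 tilt [ 0.0076  0.0028 -1.    ]
```

View pics/ss3.png

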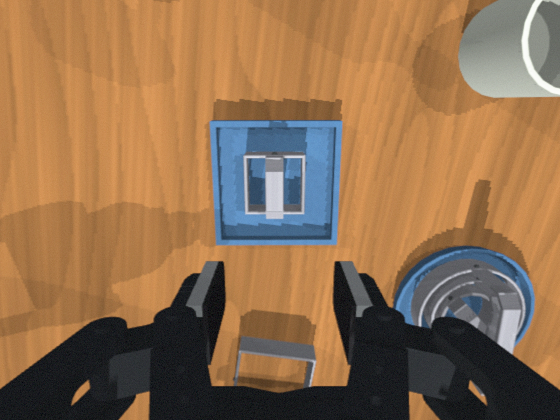

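square_small is centred and aligned in the square dish: strap (274,195), dish centre about (276,183). That was the last allowed picture view, so from here I check by numbers only.

In the tool's units: -0.208 m is -20.8, -0.008 m is -0.8, -0.9 rad is -9.

Emit:
{"name": "jog_arm", "arguments": {"rows": [[-20.8, -0.6, -0.8, 0, 0, -9], [-20.8, -0.6, -0.8, 0, 0, -9], [-20.8, -0.6, -0.8, 0, 0, -9], [-20.8, -0.6, -0.8, 0, 0, -9], [-20.8, -0.6, -0.8, 0, 0, -9]]}}

```text
time_s: 26.0
eef_pos: [0.4724, 0.0746, 0.1957]
ee_rot: [[-0.844, 0.537, -0.001], [0.537, 0.844, -0.0], [0.0, -0.001, -1.0]]
force: [-0.1, -0.1, -0.2]
gripper_width: 0.0448
grasp_force: 0.0
```

Emit:
{"name": "jog_arm", "arguments": {"rows": [[0, 0, 0, 0, 0, -5.23], [0, 0, 0, 0, 0, -5.23], [0, 0, 0, 0, 0, -5.23], [0, 0, 0, 0, 0, -5.23]]}}

```text
time_s: 26.5
eef_pos: [0.4717, 0.0774, 0.1956]
ee_rot: [[-0.999, 0.047, -0.001], [0.047, 0.999, 0.0], [0.002, 0.0, -1.0]]
force: [-0.6, -0.4, -0.7]
gripper_width: 0.045
grasp_force: 0.0
```

```bash
python3 - <<'E'
from h import *
c,im=look('wrist','sl')
straps(c,im,(.061,)); togo((.474,.078,.2),-.5)
hsv=cv2.cvtColor(im,cv2.COLOR_RGB2HSV)
m=cv2.inRange(hsv,(0,0,60),(180,70,255)); m[258:]=0
cs,_=cv2.findContours(m,cv2.RETR_EXTERNAL,cv2.CHAIN_APPROX_NONE)
for k in cs:
    if cv2.contourArea(k)>500: print(cv2.boundingRect(k))
E
```

```text
(416.5, 399.5) z 0.061 c 0.6680 0.1938 len 14.3 wid 12.8 dir 3.0
(285.0, 202.5) z 0.061 c 0.4765 0.0811 len 63.1 wid 13.9 dir -0.9
(283.5, 155.0) z 0.061 c 0.4388 0.0815 len 13.5 wid 8.2 dir 87.3
t 26.55 eef [0.4717 0.0774 0.1957] shift [-0.0022  0.0007 -0.0043]
rz -0.03911605084388725 q6 -1.594693138722094 tilt [-0.0013  0.0001 -1.    ]
(237, 141, 93, 102)
(487, 112, 73, 72)
```

```bash
python3 -c "
from h import *
togo((.4765,.0811,.051),-.9)"
```

```text
t 26.55 eef [0.4717 0.0774 0.1957] shift [-0.0048  0.0039  0.1447]
rz -0.032134727618561065 q6 -1.594693138722094 tilt [-0.0013  0.0001 -1.    ]
```

Emit:
{"name": "jog_arm", "arguments": {"rows": [[-0.5, 0.4, 6, 0, 0, -0.32], [-0.5, 0.4, 11, 0, 0, -0.32], [-0.5, 0.4, 13.3, 0, 0, -0.32], [-0.5, 0.4, 14.1, 0, 0, -0.32], [-0.5, 0.4, 14.5, 0, 0, -0.32]]}}

```text
time_s: 27.18
eef_pos: [0.4777, 0.0811, 0.0512]
ee_rot: [[-1.0, 0.014, 0.0], [0.014, 1.0, -0.0], [-0.0, -0.0, -1.0]]
force: [0.3, 0.3, 0.2]
gripper_width: 0.045
grasp_force: 0.0
```

Emit:
{"name": "jog_arm", "arguments": {"rows": [[0, 0, 0, 0, 0, 0]]}}

```text
time_s: 27.3
eef_pos: [0.478, 0.0811, 0.0519]
ee_rot: [[-1.0, 0.014, 0.002], [0.014, 1.0, -0.0], [-0.002, -0.0, -1.0]]
force: [-0.0, -0.1, 0.6]
gripper_width: 0.0449
grasp_force: 0.0
```

```bash
python3 -c "
from h import *
togo((.4765,.0811,.051),-.9)"
```

```text
t 27.3 eef [0.478  0.0811 0.0519] shift [ 0.0015 -0.      0.0009]
rz 0.0019884790765032356 q6 -1.6199954995921255 tilt [ 0.0016 -0.0001 -1.    ]
```

Emit:
{"name": "jog_arm", "arguments": {"rows": [[0, 0, 0, 0, 0, 0], [0, 0, 0, 0, 0, 0], [0, 0, 0, 0, 0, 0], [0, 0, 0, 0, 0, 0]], "jaw": 0.005}}

```text
time_s: 27.8
eef_pos: [0.4779, 0.0814, 0.052]
ee_rot: [[-1.0, 0.013, 0.002], [0.013, 1.0, 0.0], [-0.002, 0.0, -1.0]]
force: [-0.8, 2.2, 6.9]
gripper_width: 0.0117
grasp_force: 58.8
```

Emit:
{"name": "jog_arm", "arguments": {"rows": [[0, 0, -3, 0, 0, 0], [0, 0, -8, 0, 0, 0], [0, 0, -12, 0, 0, 0], [0, 0, -12, 0, 0, 0]]}}

```text
time_s: 28.3
eef_pos: [0.4793, 0.0809, 0.174]
ee_rot: [[-1.0, 0.013, 0.007], [0.013, 1.0, -0.001], [-0.007, -0.001, -1.0]]
force: [0.8, 0.6, -1.8]
gripper_width: 0.0116
grasp_force: 59.0
```

```bash
python3 -c "
from h import *
c,im=look('wrist','sl2')
straps(c,im,(.182,)); togo((.4505,.2848,.17),8)"
```

```text
(279.0, 325.0) z 0.182 c 0.4979 0.0801 len 19.9 wid 13.2 dir -0.7
(278.5, 236.0) z 0.182 c 0.4581 0.0803 len 22.9 wid 13.5 dir -0.7
(543.0, 155.0) z 0.182 c 0.4275 0.1772 len 13.1 wid 6.2 dir 89.3
t 28.35 eef [0.4779 0.081  0.1723] shift [0.0301 0.2034 0.0021]
rz -0.15283149206732993 q6 -1.6204266008212167 tilt [ 0.0028 -0.0004 -1.    ]
```

In the tool's units: 0.203 m is 20.3, 0.03 m is 3, -0.153 rad is -1.53.

Emit:
{"name": "jog_arm", "arguments": {"rows": [[3, 20.3, 0, 0, 0, -1.53], [3, 20.3, 0, 0, 0, -1.53], [3, 20.3, 0, 0, 0, -1.53], [3, 20.3, 0, 0, 0, -1.53], [3, 20.3, 0, 0, 0, -1.53]]}}

```text
time_s: 28.98
eef_pos: [0.4488, 0.2847, 0.1697]
ee_rot: [[-0.99, -0.142, -0.003], [-0.142, 0.99, -0.002], [0.003, -0.001, -1.0]]
force: [-0.0, 0.0, -1.1]
gripper_width: 0.0118
grasp_force: 59.1
```

Emit:
{"name": "jog_arm", "arguments": {"rows": [[0, 0, 0, 0, 0, 0]]}}

```text
time_s: 29.1
eef_pos: [0.4498, 0.2829, 0.1704]
ee_rot: [[-0.99, -0.138, -0.002], [-0.138, 0.99, -0.001], [0.002, -0.001, -1.0]]
force: [-0.5, -0.4, -1.1]
gripper_width: 0.0115
grasp_force: 59.1
```

```bash
python3 - <<'E'
from h import *
c,im=look('wrist','sl3')
straps(c,im,(.182,));togo((.4505,.2848,.058),8)
E
```

```text
(279.0, 330.5) z 0.182 c 0.4683 0.2849 len 14.2 wid 12.9 dir 8.0
(281.5, 240.5) z 0.182 c 0.4300 0.2807 len 49.8 wid 20.0 dir 9.3
(341.0, 169.5) z 0.182 c 0.3989 0.2977 len 14.9 wid 2.2 dir -82.0
(521.5, 142.0) z 0.182 c 0.3822 0.3595 len 33.1 wid 26.3 dir 20.0
t 29.15 eef [0.4501 0.2828 0.1707] shift [-0.0009  0.002   0.1127]
rz -0.0017993770026567546 q6 -1.3573197566146653 tilt [-0.0015 -0.0011 -1.    ]
```

In the tool's units: 0.112 m is 11.2, 0.108 m is 10.8.

Emit:
{"name": "jog_arm", "arguments": {"rows": [[-0.1, 0.1, 5, 0, 0, 0], [-0.1, 0.1, 8.5, 0, 0, 0], [-0.1, 0.1, 10, 0, 0, 0], [-0.1, 0.1, 10.8, 0, 0, 0], [-0.1, 0.1, 11.2, 0, 0, 0]]}}

```text
time_s: 29.78
eef_pos: [0.4518, 0.2855, 0.0598]
ee_rot: [[-0.99, -0.139, 0.001], [-0.139, 0.99, 0.0], [-0.001, 0.0, -1.0]]
force: [0.0, -0.0, -1.3]
gripper_width: 0.0114
grasp_force: 59.1
```

Emit:
{"name": "jog_arm", "arguments": {"rows": [[0, 0, 0.1, 0, 0, 0], [0, 0, 0.1, 0, 0, 0]]}}

```text
time_s: 30.02
eef_pos: [0.4514, 0.2859, 0.059]
ee_rot: [[-0.99, -0.14, 0.001], [-0.14, 0.99, 0.001], [-0.002, 0.0, -1.0]]
force: [-0.3, -0.4, -1.3]
gripper_width: 0.0118
grasp_force: 59.1
```

```bash
python3 -c "
from h import *
togo((.4505,.2848,.057),8)"
```

```text
t 30.02 eef [0.4514 0.2859 0.059 ] shift [ 0.001 -0.001  0.002]
rz 0.0003321216470535404 q6 -1.3553744874704712 tilt [ 0.0015  0.0005 -1.    ]
```

In the tool's units: 0.002 m is 0.2, -0.001 m is -0.1.

Emit:
{"name": "jog_arm", "arguments": {"rows": [[0.1, -0.1, 0.2, 0, 0, 0], [0.1, -0.1, 0.2, 0, 0, 0]]}}

```text
time_s: 30.28
eef_pos: [0.4508, 0.2853, 0.0571]
ee_rot: [[-0.99, -0.139, 0.002], [-0.139, 0.99, 0.001], [-0.002, 0.001, -1.0]]
force: [-0.8, 3.1, 3.1]
gripper_width: 0.0115
grasp_force: 59.7
```

Emit:
{"name": "jog_arm", "arguments": {"rows": [[0, 0, 0, 0, 0, 0], [0, 0, 0, 0, 0, 0], [0, 0, -2, 0, 0, 0], [0, 0, -8, 0, 0, 0], [0, 0, -13, 0, 0, 0]], "jaw": 0.045}}

```text
time_s: 30.9
eef_pos: [0.4499, 0.2842, 0.1875]
ee_rot: [[-0.99, -0.139, -0.001], [-0.139, 0.99, -0.001], [0.001, -0.0, -1.0]]
force: [0.2, 0.9, -0.6]
gripper_width: 0.0448
grasp_force: 0.0
```

Emit:
{"name": "jog_arm", "arguments": {"rows": [[0, 0, -2, 0, 0, 0], [0, 0, -2, 0, 0, 0]]}}

```text
time_s: 31.15
eef_pos: [0.4509, 0.2847, 0.2078]
ee_rot: [[-0.99, -0.139, 0.004], [-0.139, 0.99, 0.001], [-0.004, 0.001, -1.0]]
force: [0.1, 0.2, -0.9]
gripper_width: 0.0448
grasp_force: 0.0
```

```bash
python3 - <<'E'
from h import *
c,im=look('wrist','end')
straps(c,im,(.066,))
# hoop rim check: expected outer/inner corners of nested squares and the flat strap, projected; sample mask extents
hsv=cv2.cvtColor(im,cv2.COLOR_RGB2HSV)
m=cv2.inRange(hsv,(0,0,60),(180,80,255)); m[258:]=0
k=max(cv2.findContours(m,cv2.RETR_EXTERNAL,cv2.CHAIN_APPROX_NONE)[0],key=lambda k:cv2.contourArea(cv2.convexHull(k))*(abs(cv2.boundingRect(k)[0]+cv2.boundingRect(k)[2]/2-280)<60))
print(cv2.boundingRect(k),cv2.minAreaRect(k))
t=np.radians(8);R=np.array([[np.cos(t),-np.sin(t)],[np.sin(t),np.cos(t)]])
s=np.array([[1,1],[1,-1],[-1,-1],[-1,1]])*.038
for z in(.005,.029): 
    P=np.c_[s@R.T+[.4498,.2848],np.full(4,z)]; print(z,proj(c,P))
c2,im2=look('scene','end_s')
h2=cv2.cvtColor(im2,cv2.COLOR_RGB2HSV)
c0=cv2.imread('pics/scene0.png')[:,:,::-1]
for n,p in dict(bottle=(405,160),mug=(432,210),paddle=(118,262)).items():
    x,y=p; print(n,np.abs(im2[y-30:y+30,x-30:x+30].astype(int)-c0[y-30:y+30,x-30:x+30]).mean())
print(get_obs()['time_s'])
E
```

```text
(424.0, 406.5) z 0.066 c 0.6374 0.4498 len 33.5 wid 25.9 dir 13.8
(142.5, 398.0) z 0.066 c 0.6646 0.1842 len 12.4 wid 10.4 dir -82.0
(296.5, 187.5) z 0.066 c 0.4433 0.2968 len 11.4 wid 9.5 dir 8.6
(272.0, 185.0) z 0.066 c 0.4453 0.2776 len 73.2 wid 26.0 dir 8.5
(510.0, 139.0) z 0.066 c 0.3840 0.4541 len 83.5 wid 63.6 dir -81.9
(222, 117, 122, 120) ((282.5, 176.5), (119.0, 121.0), 90.0)
0.005 [[318.4023 215.5985]
 [240.4959 215.5436]
 [238.1231 136.487 ]
 [321.0172 136.562 ]]
0.029 [[321.0899 223.5157]
 [237.9323 223.4588]
 [235.2126 139.2503]
 [324.0775 139.3302]]
bottle 9.025648148148148
mug 17.454166666666666
paddle 3.017962962962963
31.25
```

In the tool's units: -0.25 m is -25, -0.1 m is -10.

Emit:
{"name": "jog_arm", "arguments": {"rows": [[-10, -25, -3, 0, 0, 0], [-10, -25, -3, 0, 0, 0], [-10, -25, -3, 0, 0, 0], [-10, -25, -3, 0, 0, 0], [-10, -25, -3, 0, 0, 0]]}}

```text
time_s: 31.88
eef_pos: [0.5851, 0.0474, 0.2345]
ee_rot: [[-0.991, -0.135, -0.002], [-0.135, 0.991, -0.0], [0.002, -0.0, -1.0]]
force: [-1.0, -0.8, -0.7]
gripper_width: 0.0449
grasp_force: 0.0
```

```bash
python3 - <<'E'
from h import *
c,im=look('scene','end2')
c0=cv2.imread('pics/scene0.png')[:,:,::-1]
for n,p in dict(bottle=(405,160),mug=(432,210),paddle=(118,262)).items():
    x,y=p; a,b=[cv2.cvtColor(np.ascontiguousarray(i[y-30:y+30,x-30:x+30]),cv2.COLOR_RGB2GRAY).astype(np.float32) for i in(c0,im)]
    print(n,np.abs(a-b).mean(),cv2.phaseCorrelate(a,b,cv2.createHanningWindow((60,60),cv2.CV_32F)))
# rim of the large square, from the hover picture: bright low-saturation edge pixels
im=cv2.imread('pics/end.png')[:,:,::-1]
hsv=cv2.cvtColor(im,cv2.COLOR_RGB2HSV)
m=cv2.inRange(hsv,(0,0,110),(180,60,255))
for r in(110,125,150,165,200,212,220): print('row',r,np.flatnonzero(np.diff(m[r,200:350].astype(int)))+200)
for q in(245,260,300,315): print('col',q,np.flatnonzero(np.diff(m[100:250,q].astype(int)))+100)
E
```

```text
bottle 4.263889 ((0.12010267120042784, 0.08318436989014799), 0.925547632376353)
mug 12.029166 ((-1.00291129143843, -0.3597521745328436), 0.42017397827572295)
paddle 2.2244444 ((-0.060093913360095286, 0.05624633039179727), 1.047235750887129)
row 110 []
row 125 [216 217 342 343]
row 150 [217 218 234 238 269 289 318 324]
row 165 [218 219 234 238 254 257 270 288 308 313 320 323]
row 200 [236 239 255 258 269 289 307 312 319 322 338 339]
row 212 [220 221 236 239 270 288 316 317 319 321]
row 220 [237 289 318 320]
col 245 [133 137 216 220 235 236]
col 260 [132 137 151 155 176 193 205 208 216 220 235 236]
col 300 [133 137 151 155 177 194 205 208 216 219 235 236]
col 315 [133 137 217 219 235 236]
```

```bash
python3 - <<'E'
from h import *
im=cv2.cvtColor(snapshot('scene'),cv2.COLOR_RGB2BGR)
for n,i in(('0',cv2.imread('pics/scene0.png')),('now',im)):
    h=cv2.cvtColor(i,cv2.COLOR_BGR2HSV); m=cv2.inRange(h,(0,0,70),(180,90,255))
    b=np.zeros_like(m); b[180:245,405:470]=m[180:245,405:470]
    k=max(cv2.findContours(b,cv2.RETR_EXTERNAL,cv2.CHAIN_APPROX_NONE)[0],key=cv2.contourArea)
    print(n,cv2.boundingRect(k),cv2.contourArea(k),i[200:230,420:440].mean((0,1)))
E
```

```text
0 (415, 192, 44, 39) 1140.5 [128.6067 137.4483 140.2583]
now (415, 192, 44, 39) 1149.5 [146.665  156.415  158.7317]
```

The mug's outline is unchanged from the start; only its lighting changed. Everything is in place, so I'm handing in.

```bash
python3 -c "
from workcell import *
print(finish_job())"
```

```text
the job is handed in; nothing more can be done
None
```

The job is handed in: all five cutters are nested, standing flat and handle up, smallest first in each dish; the bottle, mug and paddle have not moved, and it took about 32 s (the large square cutter, about 3 mm off centre, was checked by measurement only).

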